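Close up the bench air cleaner after a filter change

TASK

The filter of the bench air cleaner has just been changed. Press its hinged grille fully shut, turn both brass turnbuttons square across the grille's front edge so that it is held down, and only then flip the toggle switch over to the green mark to start the fan. Leave the spray can and the tape measure standing beside it where they are.

Things in the scene. Friction and masses are not known exactly. Their poses are not given: they have to be found in the camera images.
- air_cleaner: Bench air cleaner, a box fixed on the bench, 160 mm deep (its x), 280 mm wide (y), top 85 mm up. Origin: centre of its underside; x to its rear, y to its left, z up; yaw within 0.25. Left 200 mm: blue filter chamber, 30 mm wide front rim, opening with the filter behind it. Right 80 mm: black fan unit, toggle switch on top; a 24 mm battery on its right end.
- grille (a joint): Dark louvred grille frame over the filter, hinged at the rear. Rad: 0 fully shut (upper face flush with the box's top, on a rigid stop), grows as its front edge rises; starts at 0.7 to 1.25. Stiff friction hinge (0.25 N m): stays where left; 1 to 4 N on the front edge moves it. Not fully down, its edge blocks the turnbuttons; a turnbutton across keeps it from shutting.
- grille_edge (a point): Middle of the front edge of the grille's upper face (moves with it). The grille is 122 mm from hinge to front edge, 188 mm wide, 12 mm thick. A black lifting tab, 40 mm wide, 7 mm thick, stands 16 mm up from its upper face, centred 12 mm behind the front edge.
- grille_hinge (a point): Middle of the grille's hinge line, level with the grille's upper face; the line runs along the air cleaner's y. The box's rear ends 8 mm behind it.
- button_left (a joint): Left brass turnbutton on the front rim, turning about a vertical pin. Rad: 0 along the rim, nose to the left (air cleaner's +y); grows as the nose swings to the rear (clockwise from above); 1.57 square across the grille's front edge. Stops at -0.35 and 1.62, starts at -0.3 to 0.05, stays where left (friction 0.04 N m, 1 to 2 N on the nose).
- button_left_pivot (a point): On the left turnbutton's pin, 17.5 mm above the box's top (mid height of its rib), 14 mm in front of the shut grille's edge. The arm is 18 mm wide, 2.5 to 8.5 mm above the box's top; on it stands a finger rib 9 mm wide, from 7 mm on the tail side to 37 mm on the nose side of the pin, its top 24.5 mm above the box's top.
- button_left_tip (a point): End of the left turnbutton's nose, 42 mm from its pin (tail end 9 mm from it), 12 mm above the box's top.
- button_right (a joint): Right brass turnbutton, mirror image of the left. Rad: 0 along the rim, nose to the right (air cleaner's -y); grows as the nose swings to the rear (anticlockwise from above); 1.57 square across the grille's front edge. Same sizes, stops, friction and starts. The two pins are 110 mm apart.
- button_right_pivot (a point): On the right turnbutton's pin, 17.5 mm above the box's top (mid height of the rib), 14 mm in front of the shut grille's front edge.
- button_right_tip (a point): End of the right turnbutton's nose, 42 mm from its pin, 12 mm above the box's top.
- toggle (a joint): Steel toggle bat of the fan switch, on an aluminium plate on the black fan unit. Angle in rad: 0 off, leaning 0.4 to the front, towards the red mark (start); 0.8 on, leaning 0.4 to the rear, towards the green mark. A spring snaps it to the nearer end: it must be pushed past upright (0.4); about 1 to 1.5 N at its tip moves it.
- toggle_tip (a point): End of the toggle bat, 46 mm from its pivot; the outer 22 mm of the bat are 12 mm thick, the rest 7.6 mm.
- toggle_pivot (a point): Pivot of the toggle bat, 10 mm above the box's top (the end of its bushing is 2 mm higher); it swings in the air cleaner's x-z plane.
- spray_can: Green spray can with a red cap, 67 x 71 mm, 208 mm tall, standing loose to the right of the air cleaner. Origin: centre of its underside. Leave it standing.
- tape_measure: Yellow pocket tape measure, 36 x 79 mm, 66 mm tall, standing loose to the right of the air cleaner, nearer the front. Origin: centre of its underside. Leave it.

How it is judged:
On the way, in this order (a step that is already met when the one before it is completed fails the run):
1. the grille is pressed fully shut (value of joint grille below 0.04 rad), for 0.1 s.
2. both turnbuttons lie square across the shut grille's front edge (value of joint grille below 0.04 rad and value of joint each of button_left, button_right above 1.3 rad), for 0.1 s.
3. the toggle is flipped to the green mark (value of joint toggle above 0.7 rad and value of joint each of button_left, button_right above 1.3 rad), for 0.2 s.
At the end, for the whole second after the job is handed in: The grille is shut (within 0.04 rad), both turnbuttons lie square across its front edge (at least 1.3 rad of 1.57), the toggle leans to the green mark (over 0.7 of 0.8 rad), and the spray can and tape measure are within 30 mm of where they stood, the can upright (all of step 3 and value of joint grille below 0.04 rad and distance of each of spray_can, tape_measure from where it was at the start of the episode below 0.03 m and angle between spray_can's own z axis and vertical below 0.2 rad); the robot touches nothing.
It fails at once if the spray can or tape measure is shifted by more than 30 mm or the can is knocked over (distance of any of spray_can, tape_measure from where it was at the start of the episode above 0.03 m or angle between spray_can's own z axis and vertical above 0.3 rad).
It fails at once if the fan is switched on before the grille is shut and held by both turnbuttons (value of joint toggle above 0.5 rad and (value of joint grille above 0.06 rad or value of joint any of button_left, button_right below 1.2 rad)).
It also fails if it takes over 72 s, if anything falls off the work surface, if the arm or the gripper's body presses on something with over 40 N, if the wrist force passes 120 N, or if a joint passes its speed limit or range.

ROBOT

A 6-joint arm with a two-finger parallel gripper is mounted at the origin on a cart in front of the work surface, level with it; the furniture and walls round the work are solid. World frame = base frame: x ahead of the robot, y to its left, z up, the work surface at z = 0. Lengths are in m, angles in rad, forces in N, time in s.
With the tool pointing down it reaches from about 0.3 to 0.85 m from the base axis. Payload 4.2 kg.
Tool frame: the origin (TCP) lies at the very end of the fingers, on their centre line; the grasp point (between the pads) lies 19 mm behind it (manip.grasp_offset is the distance from the TCP to the grasp point, in m); z points along the fingers, y is the line along which they close (so a half turn about z gives the same grasp; the last joint's range is limited). The gripper opens to 91 mm and grips with 3 to 60 N. Pads are 32 mm wide; open, the fingers measure 118 mm over their backs; the gripper's body (76 mm by 178 mm) begins 60 mm behind the grasp point.
Start: joints at [1.141, 0.32, 1.565, -0, 1.257, -0.02], TCP at [0.229, 0.527, 0.214] pointing down, gripper open.
Joint ranges: [-3.11, 3.11], [-0.84, 2.01], [0.21, 2.61], [-1.34, 4.49], [0.05, 2.63], [-2.56, 2.56]. Speed limits (rad/s): [2.57, 2.57, 3.14, 3.14, 3.14, 3.14].

INTERFACE

Orientations are given as a unit quaternion [w, x, y, z].
In Python, from workcell import observe, imaging, ticket, manip gives the robot as it stands.
- The arm moves only by the tool move_arm, never from a script. Its argument "moves" is a list that holds one entry, the list of rows, each a list of 4 numbers: the shift along the tool's x, y, z in units of 25 mm (1.0 is 25 mm), then the turn about the tool's z in rad. A call has 1 to 20 rows; each row is the pose to reach, as a shift and turn from the pose commanded when the call began, along the tool's axes at that moment; what a row does not reach only later rows make up. A row lasts 1/10 s, in which the tool goes at most 50 mm and 8.59 degrees, less where a joint would pass 70% of its speed; a pose out of reach is approached as far as the arm can. A call with a gripper value outside its range is refused whole. "grip" is the opening, from 0 (shut) to 1 (fully open), set as the call begins (left out, the last holds). The fingers move at their own pace and stop on an object; "newtons" is the grip in N (left out, the last holds). Time passes only in rows, so rows that repeat a pose let the fingers close. It gives the time, the measured TCP pose, the force, the opening and the grip force at its end, in the units of the state.
- observe(): the state, without advancing time (a new reading comes with each control period).
- imaging.camera(name): name is "side" or "top"; returns a dict with "frame" (400x640x3 uint8, red, green, blue), "fx", "fy", "cx", "cy" (pixels), "R" (3x3) and "t" (3): a world point X has camera coordinates R X + t. Camera axes: x right, y down, z forward; pixel columns grow to the right and rows downward; lengths in m; the calibration is good to about 2 mm. A picture is of the moment at which its call begins. There is no depth.
- ticket.close_job(): hands the job in; it is judged then, once.
The state is a dict: "t": time; "joints": joint angles; "qd": joint speeds; "joint_efforts": joint torques, N m; "ee_pos": TCP position; "tcp_rot": TCP orientation; "wrist_force": force on the tool from outside, world axes, zero at the start; "torque": the same for the moment, N m; "gripper_width": finger opening in m; "grasp_force": force on a finger pad.
Only numpy, scipy, OpenCV 4.12 (cv2) and the standard library are available. Lean on these libraries where they do the work, as an engineer would, in place of code of your own. Each camera call takes 0.05 s, during which the arm holds its last target. There are 200 camera calls.

## Working session

There is one attempt and no reset: what is moved stays moved. The work goes in short steps, Python scripts to look and compute and a tool call to move; the robot and the scene stay as the last step left them, time stands still between calls to the robot, and variables do not carry over. Pictures are saved under pics/ and viewed, at most 10 in all, crops included, and the job is handed in when it is done.

Besides the shell and the picture viewer there is one more tool, called after "Request:" by a JSON object that holds its "op" and its "data", one argument or row to a line. move_arm: Moves the arm, as the interface text tells. Its arguments: {"type":"object","properties":{"moves":{"type":"array"},"grip":{"type":"number"},"newtons":{"type":"number"}},"required":["moves"]}

```bash
mkdir -p pics; python3 - <<'E'
from workcell import observe, imaging
import cv2,json,numpy as np
s=observe(); print({k:np.round(v,3).tolist() for k,v in s.items()})
for n in ("side","top"):
    c=imaging.camera(n); cv2.imwrite(f"pics/{n}0.png",c["frame"][...,::-1])
    print(n,c["fx"],c["fy"],c["cx"],c["cy"],np.round(c["R"],3).tolist(),np.round(c["t"],3).tolist())
    np.savez(f"cal_{n}.npz",**{k:c[k] for k in("fx","fy","cx","cy","R","t")})
E
```

```text
{'t': 0.0, 'joints': [1.141, 0.32, 1.566, -0.0, 1.257, -0.02], 'qd': [0.0, -0.0, 0.001, 0.0, 0.001, 0.0], 'joint_efforts': [0.001, -41.246, -23.198, 0.073, 0.046, -0.0], 'ee_pos': [0.229, 0.527, 0.213], 'tcp_rot': [-0.0, 0.203, 0.979, -0.001], 'wrist_force': [0.251, 0.45, -0.057], 'torque': [0.022, 0.029, 0.032], 'grasp_force': 0.0, 'gripper_width': 0.091}
side 362.1850366425462 362.1850366425462 312.64127469013204 192.84995274873626 [[-0.993, -0.117, -0.024], [-0.032, 0.457, -0.889], [0.115, -0.882, -0.457]] [0.493, 0.206, 0.664]
top 375.64987069578956 375.64987069578956 323.0604664848108 202.39555112776628 [[-0.01, -0.999, -0.035], [-0.989, 0.016, -0.15], [0.151, 0.033, -0.988]] [-0.204, 0.539, 0.877]
```

View pics/side0.png

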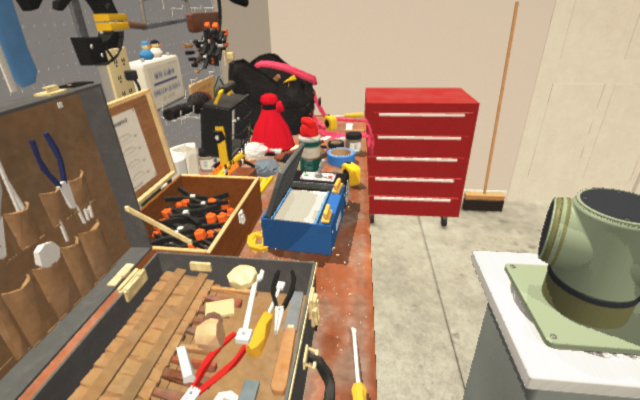

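View pics/top0.png

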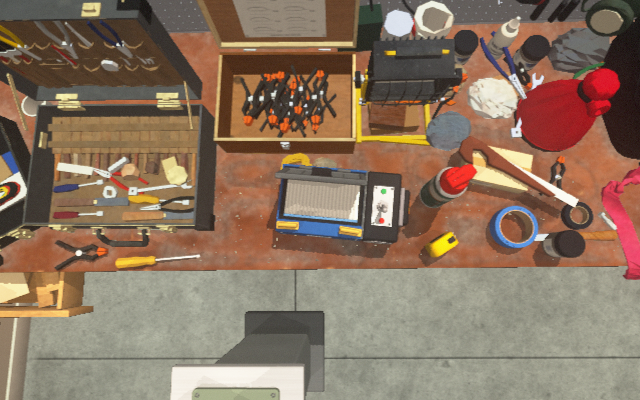

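The air cleaner sits in the middle: in the top view at about cols 275-408, rows 165-243, and in the side view at about cols 265-350, rows 145-250. I'll enlarge both.

```bash
python3 - <<'E'
import cv2
a=cv2.imread("pics/top0.png")[155:255,265:415]; cv2.imwrite("pics/topc.png",cv2.resize(a,None,fx=5,fy=5,interpolation=cv2.INTER_CUBIC))
a=cv2.imread("pics/side0.png")[135:260,255:375]; cv2.imwrite("pics/sidec.png",cv2.resize(a,None,fx=4.8,fy=4.8,interpolation=cv2.INTER_CUBIC))
E
```

```text
(no output)
```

View pics/topc.png

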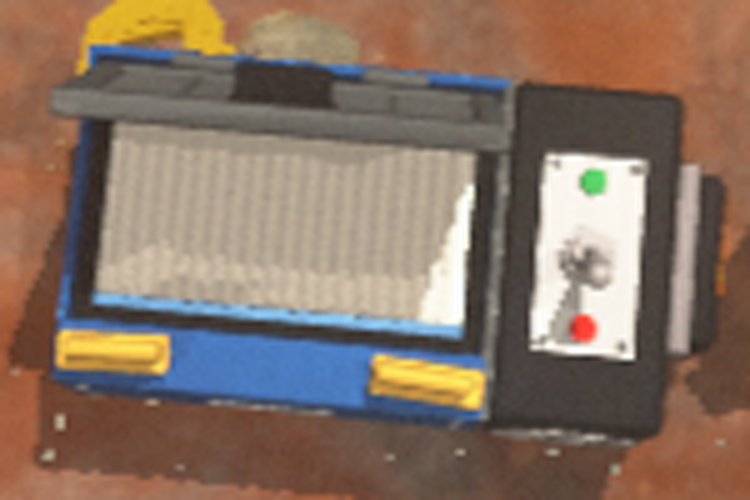

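View pics/sidec.png

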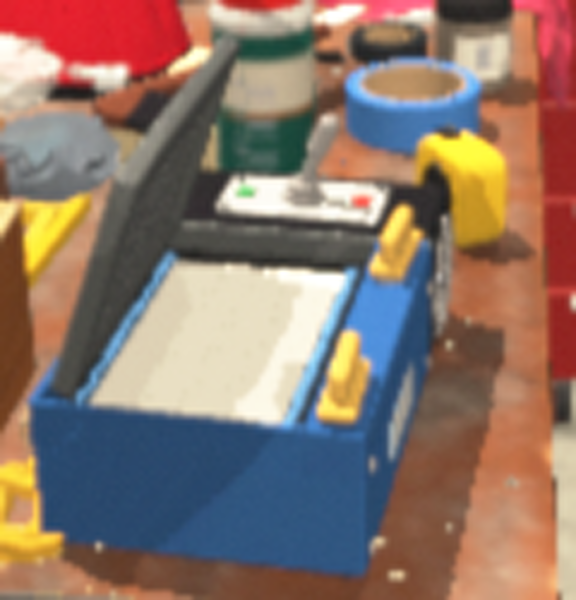

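The top crop shows the box's top corners, with the rear left at (92,45) and the front left at (55,378). It also shows the grille's front edge at about (55,95)–(510,128), the buttons at (113,353) and (428,382), and the toggle tip at about (598,262). The side crop shows the box's left face corners, the ribs and the toggle tip at (327,122). Next I'll fit the pose to these.

```bash
cat > h.py <<'E'
import numpy as np
C={n:np.load(f"cal_{n}.npz") for n in("side","top")}
def proj(n,X):
    c=C[n]; p=np.atleast_2d(X)@c["R"].T+c["t"]
    return np.c_[c["fx"]*p[:,0]/p[:,2]+c["cx"],c["fy"]*p[:,1]/p[:,2]+c["cy"]]
def tri(ps):
    A=[];b=[]
    for n,u in ps:
        c=C[n];K=[(u[0]-c["cx"])/c["fx"],(u[1]-c["cy"])/c["fy"]]
        for k in(0,1): A.append(c["R"][k]-K[k]*c["R"][2]); b.append(K[k]*c["t"][2]-c["t"][k])
    s=np.linalg.lstsq(np.array(A),np.array(b),rcond=None); return s[0],s[1]
def W(p,m):
    m=np.atleast_2d(m); c,s=np.cos(p[3]),np.sin(p[3])
    return np.c_[p[0]+c*m[:,0]-s*m[:,1],p[1]+s*m[:,0]+c*m[:,1],p[2]+m[:,2]]
def ct(u,v): return ((u+.5)/5-.5+265,(v+.5)/5-.5+155)
def cs(u,v): return ((u+.5)/4.8-.5+255,(v+.5)/4.8-.5+135)
E
cat > fit.py <<'E'
from h import *
from scipy.optimize import least_squares
P=[("top",ct(92,45),(.08,.14,.085)),("top",ct(55,378),(-.08,.14,.085)),("top",ct(517,82),(.08,-.06,.085)),("top",ct(487,420),(-.08,-.06,.085)),
("top",ct(682,98),(.08,-.14,.085)),("top",ct(660,430),(-.08,-.14,.085)),
("side",cs(35,400),(.08,.14,.085)),("side",cs(368,432),(-.08,.14,.085)),("side",cs(365,574),(-.08,.14,0)),("side",cs(50,525),(.08,.14,0))]
f=lambda p:np.concatenate([(proj(n,W(p,m))-u).ravel() for n,u,m in P])
r=least_squares(f,[.45,-.2,0,0],loss="soft_l1"); p=r.x
print("pose",p.round(4)); print(f(p).reshape(-1,2).round(1).tolist())
np.save("p.npy",p)
def M(X): # world to model
    d=X-p[:3];c,s=np.cos(p[3]),np.sin(p[3]); return np.array([c*d[0]+s*d[1],-s*d[0]+c*d[1],d[2]])
for k,a,b in [("toggletip",ct(598,262),cs(327,122)),("gr left corner",ct(55,95),cs(120,180)),("gr right corner",ct(510,128),cs(228,42)),
 ("rib L near",ct(158,352),cs(350,335))]:
    X,e=tri([("top",a),("side",b)]); print(k,X.round(4),M(X).round(4),e)
for g in np.arange(.7,1.3,.1):
    e=W(p,[(.072-.122*np.cos(g),y,.085+.122*np.sin(g)) for y in(.134,-.054)])
    q=proj("top",e);s=proj("side",e); print(round(g,2),((q-[265,155])*5).round(0).tolist(),((s-[255,135])*4.8).round(0).tolist())
piv=W(p,[(-.064,.095,.1095),(-.064,-.015,.1095)]);print(piv.round(4).tolist());print(((proj("top",piv)-[265,155])*5).round(),((proj("side",piv)-[255,135])*4.8).round())
E
python3 fit.py
```

```text
pose [ 0.5294 -0.2494  0.002  -0.1112]
[[-0.2, -1.0], [-1.0, 0.3], [0.1, -0.7], [0.2, 0.6], [1.8, -0.8], [1.2, 2.1], [-1.2, -0.8], [0.8, -0.1], [1.4, 2.8], [-1.0, 4.7]]
toggletip [ 0.5082 -0.3461  0.1338] [-0.0103 -0.0984  0.1318] [1.96803269e-06]
gr left corner [ 0.5737 -0.1202  0.1966] [0.0297 0.1334 0.1946] [2.38853369e-06]
gr right corner [ 0.5553 -0.3048  0.1943] [ 0.032  -0.0521  0.1922] [1.04316024e-06]
rib L near [ 0.4772 -0.1528  0.1065] [-0.0625  0.0903  0.1045] [6.29972045e-06]
0.7 [[49.0, 225.0], [496.0, 268.0]] [[238.0, 253.0], [326.0, 96.0]]
0.8 [[47.0, 202.0], [500.0, 245.0]] [[219.0, 233.0], [310.0, 79.0]]
0.9 [[47.0, 177.0], [503.0, 220.0]] [[197.0, 215.0], [293.0, 64.0]]
1.0 [[47.0, 150.0], [507.0, 193.0]] [[174.0, 198.0], [274.0, 50.0]]
1.1 [[48.0, 122.0], [510.0, 165.0]] [[150.0, 183.0], [254.0, 38.0]]
1.2 [[49.0, 93.0], [513.0, 135.0]] [[124.0, 171.0], [233.0, 27.0]]
1.3 [[51.0, 63.0], [516.0, 105.0]] [[97.0, 161.0], [211.0, 19.0]]
[[0.4763, -0.1479, 0.1115], [0.4641, -0.2573, 0.1115]]
[[144. 347.]
 [391. 371.]] [[353. 329.]
 [393. 227.]]
```

```bash
cat > tgt.py <<'E'
# usage: python3 tgt.py mx my z [mx my z ...]  -> tool-axis shifts in 25 mm units from the present pose
import sys; from h import *; from workcell import observe
from scipy.spatial.transform import Rotation as Rt
p=np.load("p.npy"); s=observe(); q=np.array(s["tcp_rot"]); R=Rt.from_quat(q[[1,2,3,0]]).as_matrix()
yaw=np.arctan2(R[1,1],R[0,1]); d=(yaw-p[3]+np.pi/2)%np.pi-np.pi/2
e=np.array(s["ee_pos"]); c,sn=np.cos(p[3]),np.sin(p[3]); dm=e-p[:3]
print("t",s["t"],"model pos",np.round([c*dm[0]+sn*dm[1],-sn*dm[0]+c*dm[1],e[2]],4),"turn to align y with model x",round(d,3),"F",np.round(s["wrist_force"],1))
for m in np.array(sys.argv[1:],float).reshape(-1,3):
    w=W(p,(m[0],m[1],0))[0]; w[2]=m[2]; print(m,(R.T@(w-e)/.025).round(2).tolist())
E
python3 - <<'E'
from h import *
p=np.load("p.npy")
for n,h in(("cap",(460,176,.208)),("can base?",(440,197,.1)),("tape",(441,243,.05))):
    c=C["top"]; r=c["R"].T@np.array([(h[0]-c["cx"])/c["fx"],(h[1]-c["cy"])/c["fy"],1]); o=-c["R"].T@c["t"]; X=o+r*(h[2]-o[2])/r[2]
    d=X-p[:3];cc,s=np.cos(p[3]),np.sin(p[3]); print(n,X.round(3),"model",round(cc*d[0]+s*d[1],3),round(-s*d[0]+cc*d[1],3))
E
python3 tgt.py -.02 .085 .36 .09 .085 .30 .09 .085 .19
```

```text
cap [ 0.558 -0.487  0.208] model 0.055 -0.233
can base? [ 0.535 -0.476  0.1  ] model 0.03 -0.224
tape [ 0.434 -0.486  0.05 ] model -0.069 -0.246
t 0.1 model pos [-0.3848  0.7383  0.2132] turn to align y with model x 1.272 F [ 0.7 -0.6 -1.4]
[-0.02   0.085  0.36 ] [-21.63, -20.69, -5.84]
[0.09  0.085 0.3  ] [-25.84, -19.4, -3.44]
[0.09  0.085 0.19 ] [-25.84, -19.39, 0.96]
```

Request:
{"op": "move_arm", "data": {
  "moves": [
    [[0,0,-2,0],[0,0,-4,0],[0,0,-5.8,0],[-21.6,-20.7,-5.8,1.27],[-21.6,-20.7,-5.8,1.27],[-21.6,-20.7,-5.8,1.27],[-21.6,-20.7,-5.8,1.27],[-21.6,-20.7,-5.8,1.27],[-21.6,-20.7,-5.8,1.27],[-21.6,-20.7,-5.8,1.27],[-21.6,-20.7,-5.8,1.27],[-21.6,-20.7,-5.8,1.27],[-21.6,-20.7,-5.8,1.27],[-21.6,-20.7,-5.8,1.27],[-21.6,-20.7,-5.8,1.27],[-21.6,-20.7,-5.8,1.27],[-21.6,-20.7,-5.8,1.27],[-21.6,-20.7,-5.8,1.27],[-21.6,-20.7,-5.8,1.27],[-21.6,-20.7,-5.8,1.27]]
  ],
  "grip": 0
}}

```text
t: 2.1
ee_pos: [0.518, -0.163, 0.3578]
tcp_rot: [-0.001, 0.745, 0.667, -0.0]
wrist_force: [-0.6, 0.2, -0.1]
gripper_width: 0.0003
grasp_force: 0.0
```

```bash
python3 tgt.py .095 .085 .30 .095 .085 .185
```

```text
t 2.1 model pos [-0.0208  0.0847  0.3578] turn to align y with model x 0.0 F [-0.6  0.2 -0.1]
[0.095 0.085 0.3  ] [0.01, 4.64, 2.3]
[0.095 0.085 0.185] [0.0, 4.65, 6.9]
```

Request:
{"op": "move_arm", "data": {
  "moves": [
    [[0,2,0,0],[0,4,0,0],[0,4.65,0,0],[0,4.65,2,0],[0,4.65,4,0],[0,4.65,5.5,0],[0,4.65,6.5,0],[0,4.65,6.9,0],[0,4.65,6.9,0]]
  ]
}}

```text
t: 3.0
ee_pos: [0.6331, -0.1735, 0.1857]
tcp_rot: [-0.001, 0.744, 0.668, -0.0]
wrist_force: [0.1, 0.0, -0.4]
gripper_width: 0.0006
grasp_force: 0.0
```

```bash
python3 - <<'E'
from workcell import imaging
import cv2,numpy as np
a=imaging.camera("side")["frame"][100:260,230:400,::-1]; b=imaging.camera("top")["frame"][130:260,255:425,::-1]
cv2.imwrite("pics/v2.png",np.hstack([cv2.resize(a,(400,376),interpolation=2),cv2.resize(b,(400,376*1),interpolation=2)]))
E
python3 tgt.py
```

```text
t 3.1 model pos [0.0963 0.0861 0.1884] turn to align y with model x 0.003 F [-0.3  0.6  0.6]
```

View pics/v2.png

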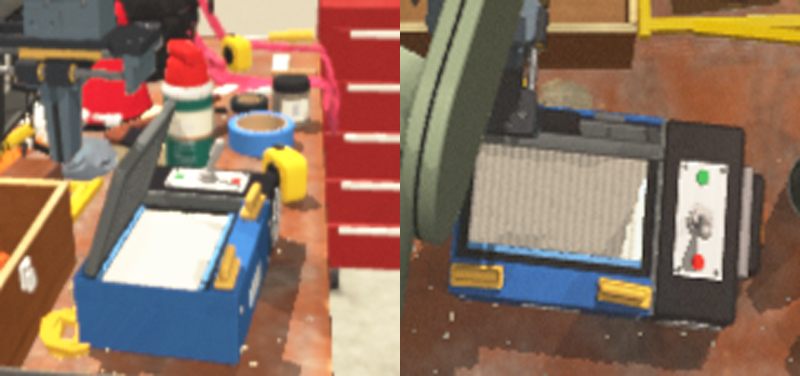

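The fingertips are clear behind the grille's left part (side crop, about (75,170)). The grille and buttons haven't moved. Now I'll sweep it shut.

Request:
{"op": "move_arm", "data": {
  "moves": [
    [[0,-0.9,0,0],[0,-1.5,0.05,0],[0,-1.92,0.06,0],[0,-2.3,0.25,0],[0,-2.67,0.44,0],[0,-3.0,0.7,0],[0,-3.33,0.97,0],[0,-3.6,1.28,0],[0,-3.87,1.61,0],[0,-4.08,1.97,0],[0,-4.27,2.34,0],[0,-4.4,2.74,0],[0,-4.52,3.15,0],[0,-4.57,3.45,0],[0,-4.6,3.64,0],[0,-4.6,3.8,0],[0,-4.6,3.9,0],[0,-4.6,4.0,0],[0,-4.6,4.0,0]]
  ]
}}

```text
t: 5.0
ee_pos: [0.5196, -0.1625, 0.0863]
tcp_rot: [0.0, 0.745, 0.668, 0.0]
wrist_force: [-0.2, -0.9, -0.8]
gripper_width: 0.0002
grasp_force: 0.0
```

```bash
python3 tgt.py
```

```text
t 5.0 model pos [-0.0193  0.0853  0.0863] turn to align y with model x 0.002 F [-0.2 -0.9 -0.8]
```

Request:
{"op": "move_arm", "data": {
  "moves": [
    [[0,0,0.06,0],[0,0,0.12,0],[0,0,0.12,0],[0,0,0.12,0]]
  ]
}}

```text
t: 5.4
ee_pos: [0.5194, -0.1625, 0.0834]
tcp_rot: [-0.0, 0.745, 0.668, 0.0]
wrist_force: [-0.4, -0.2, -0.8]
gripper_width: 0.0006
grasp_force: 0.0
```

```bash
python3 tgt.py; python3 - <<'E'
from workcell import imaging
import cv2,numpy as np
a=imaging.camera("side")["frame"][135:260,255:375,::-1]
cv2.imwrite("pics/v3.png",cv2.resize(a,None,fx=4.8,fy=4.8,interpolation=2))
E
```

```text
t 5.4 model pos [-0.0195  0.0853  0.0834] turn to align y with model x 0.002 F [-0.4 -0.2 -0.8]
```

View pics/v3.png

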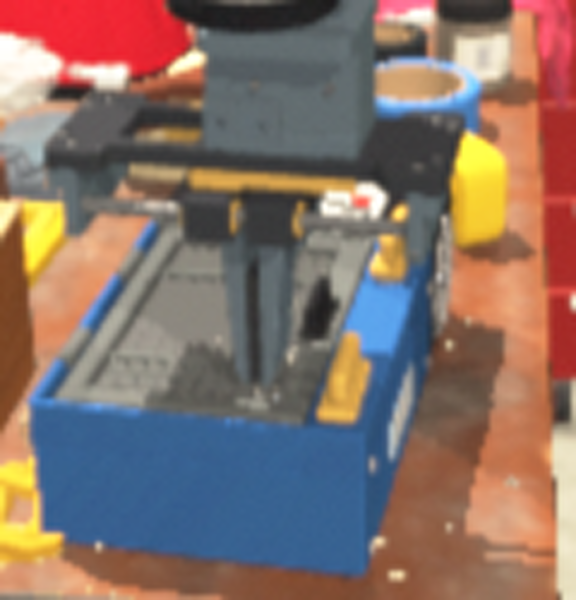

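The grille looks shut or very nearly so, with the fingertip beside the tab and at the louvres. No stop force has shown yet, so I'll press further.

Request:
{"op": "move_arm", "data": {
  "moves": [
    [[0,0,0.06,0],[0,0,0.12,0],[0,0,0.16,0],[0,0,0.16,0]]
  ]
}}

```text
t: 5.85
ee_pos: [0.5196, -0.1625, 0.0821]
tcp_rot: [0.001, 0.745, 0.668, 0.0]
wrist_force: [-4.7, 1.3, 16.7]
gripper_width: 0.0002
grasp_force: 8.8
```

16.7 N means it is on the rigid stop. Now I'll lift and move to the front of the left button.

Request:
{"op": "move_arm", "data": {
  "moves": [
    [[0,0,-1,0],[0,0,-2.8,0],[1.0,-1.7,-2.8,0],[2.0,-3.3,-2.8,0],[2.0,-3.3,-2.8,0],[2.0,-3.3,-2.8,0]]
  ]
}}

```text
t: 6.45
ee_pos: [0.4426, -0.1035, 0.1498]
tcp_rot: [0.001, 0.744, 0.668, 0.0]
wrist_force: [-0.1, 0.4, 0.3]
gripper_width: 0.0004
grasp_force: 0.0
```

```bash
python3 tgt.py -.102 .136 .098; python3 - <<'E'
from workcell import imaging
import cv2,numpy as np
a=imaging.camera("side")["frame"][135:260,255:375,::-1];b=imaging.camera("top")["frame"][155:255,265:415,::-1]
cv2.imwrite("pics/v4.png",np.vstack([cv2.resize(b,(600,400),interpolation=2)[200:],cv2.resize(a,(400,400),interpolation=2)[:, :].repeat(1,0)[:400]]) if 0 else cv2.resize(b,(750,500),interpolation=2))
cv2.imwrite("pics/v4s.png",cv2.resize(a,None,fx=4.8,fy=4.8,interpolation=2))
E
```

```text
t 6.45 model pos [-0.1024  0.1354  0.1498] turn to align y with model x 0.003 F [-0.1  0.4  0.3]
[-0.102  0.136  0.098] [0.02, 0.02, 2.07]
```

View pics/v4s.png

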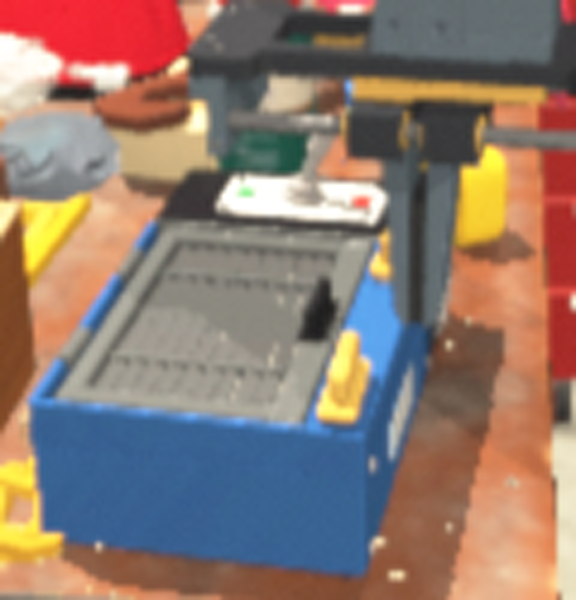

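The grille is flush and shut, and the finger is in front of the rim. Now I'll turn the left button.

Request:
{"op": "move_arm", "data": {
  "moves": [
    [[0,0,1.0,0],[0,0,2.07,0],[0,0,2.07,0],[0,0.4,2.07,0],[0.02,0.84,2.07,0],[0.02,1.0,2.07,0],[0.02,1.14,2.07,0],[-0.03,1.29,2.07,0],[-0.08,1.43,2.07,0],[-0.16,1.56,2.07,0],[-0.25,1.68,2.07,0],[-0.36,1.78,2.07,0],[-0.48,1.86,2.07,0],[-0.58,1.9,2.07,0],[-0.68,1.94,2.07,0],[-0.76,1.96,2.07,0],[-0.84,1.98,2.07,0],[-0.9,1.98,2.07,0],[-0.9,1.98,2.07,0]]
  ]
}}

```text
t: 8.45
ee_pos: [0.4903, -0.1282, 0.098]
tcp_rot: [-0.002, 0.746, 0.666, 0.003]
wrist_force: [3.5, 14.1, 2.2]
gripper_width: 0.0006
grasp_force: 7.9
```

```bash
python3 tgt.py; python3 - <<'E'
from workcell import imaging
import cv2,numpy as np
a=imaging.camera("side")["frame"][135:260,255:375,::-1]
cv2.imwrite("pics/v5.png",cv2.resize(a,None,fx=4.8,fy=4.8,interpolation=2))
E
```

```text
t 8.45 model pos [-0.0522  0.1162  0.098 ] turn to align y with model x -0.002 F [ 3.5 14.1  2.2]
```

View pics/v5.png

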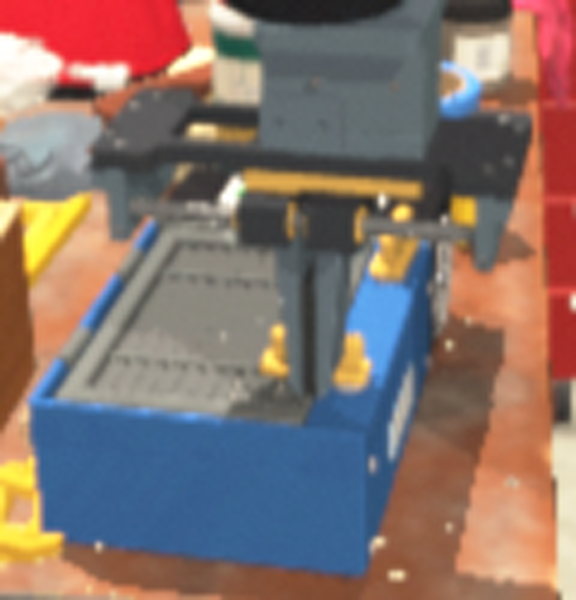

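The left button lies across, held at its stop by 14 N. Now the right one.

Request:
{"op": "move_arm", "data": {
  "moves": [
    [[0.4,0,0,0],[0.4,0,-1.2,0],[0.4,0,-2.5,0],[-1.0,-1.98,-2.5,0],[-2.9,-1.98,-2.5,0],[-4.8,-1.98,-2.5,0],[-6.0,-1.98,-2.5,0],[-6.76,-1.98,-2.5,0],[-6.76,-1.98,-2.5,0],[-6.76,-1.98,-2.5,0]]
  ]
}}

```text
t: 9.5
ee_pos: [0.4212, -0.2942, 0.1599]
tcp_rot: [-0.001, 0.745, 0.667, -0.0]
wrist_force: [0.3, 0.6, -0.6]
gripper_width: 0.0003
grasp_force: 0.0
```

```bash
python3 tgt.py -.102 -.056 .098
```

```text
t 9.5 model pos [-0.1025 -0.0565  0.1599] turn to align y with model x 0.001 F [ 0.3  0.6 -0.6]
[-0.102 -0.056  0.098] [0.02, 0.02, 2.47]
```

Request:
{"op": "move_arm", "data": {
  "moves": [
    [[0,0,1.3,0],[0,0,2.47,0],[0,0,2.47,0],[0,0.4,2.47,0],[0,0.84,2.47,0],[0,1.0,2.47,0],[0,1.14,2.47,0],[0.04,1.29,2.47,0],[0.1,1.43,2.47,0],[0.18,1.56,2.47,0],[0.27,1.68,2.47,0],[0.38,1.78,2.47,0],[0.5,1.86,2.47,0],[0.6,1.9,2.47,0],[0.7,1.94,2.47,0],[0.78,1.96,2.47,0],[0.86,1.98,2.47,0],[0.92,1.98,2.47,0],[0.92,1.98,2.47,0]]
  ]
}}

```text
t: 11.4
ee_pos: [0.4738, -0.28, 0.0988]
tcp_rot: [0.003, 0.744, 0.669, -0.002]
wrist_force: [-0.6, -13.5, -1.8]
gripper_width: 0.0006
grasp_force: 6.4
```

```bash
python3 tgt.py
```

```text
t 11.4 model pos [-0.0518 -0.0365  0.0988] turn to align y with model x 0.005 F [ -0.6 -13.5  -1.8]
```

13.5 N, so it is on its stop. I'll back off and go above the front of the toggle.

Request:
{"op": "move_arm", "data": {
  "moves": [
    [[-0.4,0,0,0],[-0.4,0,-1.2,0],[-0.4,0,-2.6,0],[-1.5,-0.9,-2.6,0],[-2.6,-0.9,-2.6,0],[-2.6,-0.9,-2.6,0],[-2.6,-0.9,-2.6,0]]
  ]
}}

```text
t: 12.1
ee_pos: [0.4436, -0.338, 0.1628]
tcp_rot: [-0.002, 0.745, 0.667, 0.001]
wrist_force: [1.0, -0.3, 0.2]
gripper_width: 0.0001
grasp_force: 0.0
```

```bash
python3 tgt.py -.075 -.099 .116; python3 - <<'E'
from workcell import imaging
import cv2,numpy as np
a=imaging.camera("side")["frame"][135:260,255:375,::-1];b=imaging.camera("top")["frame"][155:255,265:415,::-1]
cv2.imwrite("pics/v6.png",np.hstack([cv2.resize(a,(384,400),interpolation=2),cv2.resize(b,(416,400),interpolation=2)]))
E
```

```text
t 12.1 model pos [-0.0754 -0.0976  0.1628] turn to align y with model x 0.001 F [ 1.  -0.3  0.2]
[-0.075 -0.099  0.116] [-0.06, 0.02, 1.87]
```

View pics/v6.png

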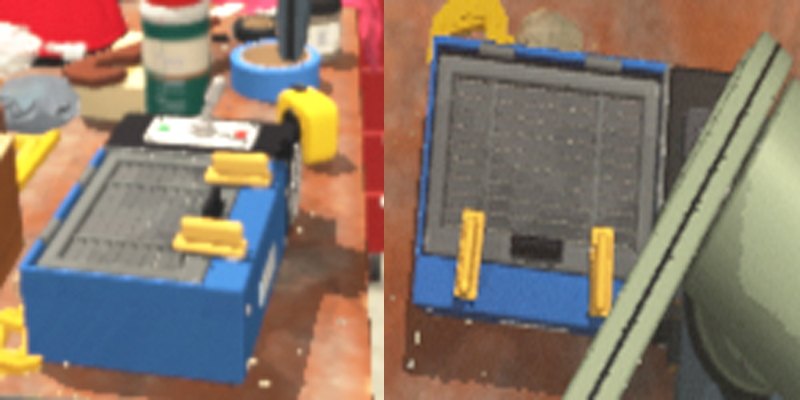

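Both buttons lie square across the shut grille. Next is the toggle.

Request:
{"op": "move_arm", "data": {
  "moves": [
    [[-0.06,0,1.0,0],[-0.06,0,1.87,0],[-0.06,0.6,1.87,0],[-0.06,1.0,1.87,0],[-0.06,1.3,1.87,0],[-0.06,1.6,1.87,0],[-0.06,1.9,1.87,0],[-0.06,2.1,1.87,0],[-0.06,2.3,1.87,0],[-0.06,2.45,1.87,0],[-0.06,2.55,1.87,0],[-0.06,2.6,1.87,0],[-0.06,2.6,1.87,0]]
  ]
}}

```text
t: 13.5
ee_pos: [0.5089, -0.3475, 0.1166]
tcp_rot: [-0.0, 0.745, 0.668, 0.0]
wrist_force: [-0.8, -0.2, 0.3]
gripper_width: 0.0007
grasp_force: 0.0
```

```bash
python3 tgt.py
```

```text
t 13.5 model pos [-0.0095 -0.0997  0.1166] turn to align y with model x 0.002 F [-0.8 -0.2  0.3]
```

Now retreat to the front and up, towards the start side so the view is clear, then check.

Request:
{"op": "move_arm", "data": {
  "moves": [
    [[0,-1,0,0],[0,-2.6,0,0],[0,-2.6,-2,0],[0,-2.6,-4,0],[0,-2.6,-6,0],[2,-2.6,-8,0],[4,-3,-8,0],[6,-4,-8,0],[8,-4,-8,0],[10,-4,-8,0],[12,-4,-8,0],[14,-4,-8,0],[14,-4,-8,0],[14,-4,-8,0]]
  ]
}}

```text
t: 14.9
ee_pos: [0.4472, 0.0136, 0.3168]
tcp_rot: [-0.0, 0.743, 0.669, 0.0]
wrist_force: [0.7, -1.2, -0.6]
gripper_width: 0.0003
grasp_force: 0.0
```

```bash
python3 tgt.py; python3 - <<'E'
from workcell import imaging
import cv2,numpy as np
a=imaging.camera("side")["frame"][125:245,255:375,::-1];b=imaging.camera("top")["frame"][155:275,345:465,::-1]
cv2.imwrite("pics/v7.png",np.hstack([cv2.resize(a,(400,400),interpolation=2),cv2.resize(b,(400,400),interpolation=2)]))
E
```

```text
t 14.9 model pos [-0.1108  0.2523  0.3168] turn to align y with model x 0.007 F [ 0.7 -1.2 -0.6]
```

View pics/v7.png

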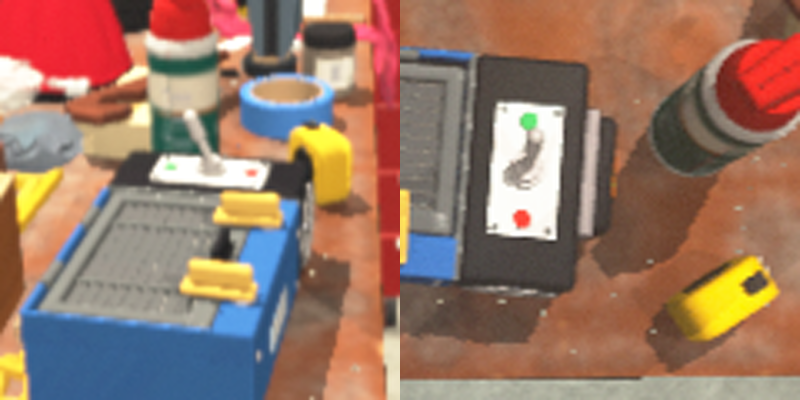

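The toggle now leans to the green mark: its tip is at (538,135) in the right half, next to green at (528,122). Both buttons are across, the grille is shut, and the can and tape haven't moved. I'm handing in.

```bash
python3 -c "
from workcell import ticket; print(ticket.close_job())"
```

```text
the job is handed in; nothing more can be done
None
```

The grille is pressed shut, both turnbuttons lie square across its front edge, and the toggle leans to the green mark. The spray can and tape measure look untouched in the last pictures. I handed the job in at about 15 s; no verdict came back.

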